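# Flip the bamboo box's lid shut and snap its spring clip

### The job

Shut the bamboo box: push its open lid over from behind with the fingertips, bring it down without letting it slam, and press on its front edge until the spring clip on the front of the box snaps over the lid's catch bar. Only push and press: keep off the mirror inside the lid, do not lift or tip the box or shove it from its place, and leave everything else on the vanity as it is.

Things in the scene. Friction and masses are not known exactly. Their poses are not given: they have to be found in the camera images.
- box: Loose bamboo box, about 0.9 kg with its lid; tray 130 mm deep (x) by 150 mm wide (y) by 75 mm high on rubber feet. Origin at the centre of its underside on the vanity top; its z is up, its front (with the chrome spring clip) faces its own -x, towards the robot, and the lid's hinge runs along its +x rim.
- lid (a joint): Angle (rad) of the box's lid: 0 shut on the rim, 1.57 upright, at most 2.2, leaning back beyond the hinge. It starts leaning back. The hinge is stiff (about 0.2 N m of friction): the lid stays at any angle and takes about 2 N at its free edge to move. Coming down, its catch bar lands on the clip's nose at about 0.08 rad and must be pressed past it.
- lid_hinge (a point): Point on the hinge axis, midway along it, at the level of the lid's underside: 65 mm behind the box's centre (box +x) and 75 mm above the vanity. Axes as the box; the hinge axis is box y.
- lid_edge (a point): Middle of the lid's free edge, on its outer face (on top when shut, 85 mm above the vanity). Lid: flat bamboo board, 130 mm from hinge to free edge, 150 mm wide, 10 mm thick; a chrome catch bar 7 mm thick sticks out 8 mm from the middle of the free edge. Moves with the lid: z is the outer face's outward normal, +x points from free edge to hinge.
- lid_press (a point): Place to press: on the outer face of the lid, 25 mm in from the middle of the free edge. Moves with the lid, same axes as lid_edge.
- mirror: Mirror 100 x 115 x 3 mm fixed to the inner face of the lid; not to be touched. Origin at its centre.
- clip (a joint): Swing (rad) of the chrome spring clip on the front of the box: 0 at rest, grows as its top is pushed out; a spring returns it. 22 mm wide, top 95 mm above the vanity. About 8 to 12 N of downward push near the lid's front edge drives the catch bar past its nose (it springs out about 0.06 rad and snaps back), after which it holds the lid down.
- clip_nose (a point): Centre of the clip's rolled nose, 7 mm thick, at the top of the clip: 73 mm in front of the box's centre, 84 mm above the vanity.
- carousel_rim (a point): Point on the rim of the rotating clear acrylic lipstick carousel (fixed foot, 136 mm across, 165 mm high), 68 mm from its axis, 20 mm above the vanity; its x points away from the axis. To be left alone.
- amber_jar: Squat amber glass jar with black lid, 68 mm across, 52 mm high, loose. Origin under its centre. To be left alone.
- polish: Nail polish bottle, pink with black cap, 29 mm across, 72 mm high, loose. Origin under its centre. To be left alone.
- perfume: Perfume bottle with black cap, 30 x 48 mm, 92 mm high, loose. Origin under its centre. To be left alone.
- ring_dish: White ceramic ring dish, 90 mm across, 18 mm high, loose. Origin under its centre. To be left alone.
- tweezers: Chrome tweezers lying flat, about 100 mm long (x) and 8 mm high, loose. Origin under their middle. To be left alone.
- brush_pot: White pot with make-up brushes, 74 mm across, 90 mm high, brushes to 170 mm, loose. Origin under its centre. To be left alone.
Things that resemble listed ones, but are neither listed nor needed, are in the scene too. Leave any blue or pink look-alike of the box alone.

How it is judged:
On the way:
1. the lid has been flipped over past upright and brought down to less than half a radian above the rim, still open (value of joint lid between 0.04 and 0.5 rad), for 0.05 s.
At the end, for the whole second after the job is handed in: The lid is shut to within 0.025 rad, held under the clip, whose swing is back below 0.03 rad; the box stands level and still within 20 mm of its starting place; the jar, polish, perfume, dish, tweezers, brush pot and the carousel's rim are within 20 mm of where they were (value of joint lid below 0.025 rad and value of joint clip below 0.03 rad and linear speed of box below 0.02 m/s and angle between box's own z axis and vertical below 0.05 rad and height (world z) of box below 0.01 m and distance of each of box, amber_jar, polish, perfume, ring_dish, tweezers, brush_pot, carousel_rim from where it was at the start of the episode below 0.02 m); the robot touches nothing.
It fails at once if the mirror inside the lid is touched (more than 0.3 N) (contact force between any of the fingers, the arm and mirror above 0.3 N).
It fails at once if the lid slams (still swinging down faster than 2.5 rad/s in the last half radian above the clip) (value of joint lid between 0.095 and 0.5 rad and velocity of joint lid below -2.5 rad/s).
It fails at once if the box is lifted more than 15 mm or tipped more than 0.15 rad (height (world z) of box above 0.015 m or angle between box's own z axis and vertical above 0.15 rad).
It fails at once if the box is shoved more than 20 mm from its place (distance of box from where it was at the start of the episode above 0.02 m).
It fails at once if a bystander is disturbed: the jar, polish, perfume, dish, tweezers, brush pot or the carousel's rim moves more than 20 mm (distance of any of amber_jar, polish, perfume, ring_dish, tweezers, brush_pot, carousel_rim from where it was at the start of the episode above 0.02 m).
It also fails if it takes over 51 s, if anything falls off the work surface, if the arm or the gripper's body presses on something with over 40 N, if the wrist force passes 120 N, or if a joint passes its speed limit or range.

### The arm

A 7-joint arm with a two-finger parallel gripper is mounted at the origin on the work surface. World frame = base frame: x ahead of the robot, y to its left, z up, the work surface at z = 0. Lengths are in m, angles in rad, forces in N, time in s.
With the tool pointing down it reaches from about 0.35 to 0.9 m from the base axis. Payload 8.1 kg.
Tool frame: the origin (TCP) lies between the finger pads; the fingertips stand 17 mm ahead of it and the grasp point (between the pads) lies 2 mm behind it; z points along the fingers, y is the line along which they close (so a half turn about z gives the same grasp; the last joint's range is limited). The gripper opens to 92 mm and grips with 3 to 60 N. Pads are 19 mm wide; open, the fingers measure 130 mm over their backs; the gripper's body (75 mm by 190 mm) begins 47 mm behind the grasp point.
Start: joints at [-1.312, 0.434, 0.025, 1.573, -0.012, 1.134, -0.075], TCP at [0.221, 0.585, 0.244] pointing down, gripper open.
Joint ranges: [-2.62, 2.62], [-0.44, 2.09], [-1.27, 1.32], [0.08, 2.57], [-1.32, 4.46], [0.12, 2], [-2.74, 2.74]. Speed limits (rad/s): [2.22, 2.22, 3.01, 3.01, 3.14, 3.14, 3.14].

### API

Orientations are given as a rotation vector (axis times angle).
In Python, from cell import observe, get_image, calibration, sign_off, look_for, regions_of, landmark_of gives the robot as it stands.
- The arm moves only by the tool jog_arm, never from a script. Its argument "plan" is a list of rows, each an object with "offset": the shift along the tool's x, y, z normalised to -1 to 1, where 1 is 0.15 m, a list of three; "twist": the turn, a rotation vector about the tool's x, y, z normalised to -1 to 1, where 1 is 2 pi rad, a list of three; "fingers": the gripper command: -1 is shut, 1 is fully open, values between are in proportion. In form: [{"offset": [x, y, z], "twist": [ax, ay, az], "fingers": fingers}, ...]. A call has 1 to 20 rows; each row is the pose to reach, as a shift and turn from the pose commanded when the call began, along the tool's axes at that moment, turning the shorter way round; what a row does not reach only later rows make up. A row lasts 1/8 s, in which the tool goes at most 62.5 mm and 10.7 degrees, less where a joint would pass 70% of its speed; a pose out of reach is approached as far as the arm can. A call with a number of a shift or a turn outside -1 to 1 is refused whole. A call with a gripper value outside its range is refused whole. The fingers move at their own pace and stop on an object; "newtons" is the grip in N (left out, the last holds). Time passes only in rows, so rows that repeat a pose let the fingers close. It gives the time, the measured TCP pose, the force, the opening and the grip force at its end, in the units of the state.
- observe(): the state, without advancing time (a new reading comes with each control period).
- get_image(name): name is "scene" or "side" or "wrist"; returns the picture (480x640x3 uint8, red, green, blue); there is no depth.
- calibration(name): a dict with "fov_y" (degrees; the focal length in pixels is half the picture's height over the tangent of half this angle, whatever the lens; pixels are square), "cx", "cy" (the principal point, pixels), "position" and "attitude" of the camera in the world. Camera axes: x right, y down, z forward; pixel columns grow to the right and rows downward; lengths in m; the calibration is good to about 2 mm. The wrist camera is an equidistant fisheye: a pixel r from the principal point sees the ray r / f radians off the axis. A picture is of the moment at which its call begins: read the wrist's pose just before it. calibration takes no time and is no camera call; for the wrist camera it gives the pose at the moment of the call.
- sign_off(): hands the job in; it is judged then, once.
Trained networks look in the newest picture that a camera, given by its name, has taken for a name from the list of things; names that differ only in an ending like _2 or _b are one class to them, and where a whole thing is asked for, a point or a joint stands for the part that bears it (a point fixed in the world has none). Each returns a list of dicts, best first, with "conf" (0 to 1); they miss things now and then, are a little off and sometimes report something else, mostly with a low value. They report only what shows in the picture. A call takes as long as a camera call. They do not tell look-alikes from the thing itself.
- look_for(thing, camera): "box" ([left, top, width, height] as shares, 0 to 1, of the picture: columns of its width, rows of its height, round what is visible of it).
- regions_of(thing, camera): "region" (480x640 bool, what is visible of it) and "box" ([left, top, width, height] as shares, 0 to 1, of the picture: columns of its width, rows of its height, round what is visible of it).
- landmark_of(thing, camera): "at" ([row, column] as shares, 0 to 1, of the picture: columns of its width, rows of its height: a listed point, or the origin of a listed thing).
The state is a dict: "clock": time; "joints": joint angles; "dq": joint speeds; "joint_efforts": joint torques, N m; "position": TCP position; "ee_rot": TCP orientation; "force": force on the tool from outside, world axes, zero at the start; "ft_torque": the same for the moment, N m; "width": opening from 0.0 (shut) to 1.0 (fully open); "gripper_force": force on a finger pad.
Only numpy, scipy, OpenCV 4.12 (cv2) and the standard library are available. Lean on these libraries where they do the work, as an engineer would, in place of code of your own. Each camera call takes 0.05 s, during which the arm holds its last target. There are 200 camera calls.

## Working session

There is one attempt and no reset: what is moved stays moved. The work goes in short steps, Python scripts to look and compute and a tool call to move; the robot and the scene stay as the last step left them, time stands still between calls to the robot, and variables do not carry over. Pictures are saved under pics/ and viewed, at most 10 in all, crops included, and the job is handed in when it is done.

Besides the shell and the picture viewer there is one more tool, called after ">>>" as name(argument=value, ...) on one line, values as JSON. jog_arm: Moves the arm, as the interface text tells. Scaled input: -1 to 1 covers 0.15 m each way for a shift and 2 pi rad each way for a turn. Its arguments: {"type":"object","properties":{"plan":{"type":"array","items":{"type":"object","properties":{"offset":{"type":"array","items":{"type":"number","minimum":-1,"maximum":1}},"twist":{"type":"array","items":{"type":"number","minimum":-1,"maximum":1}},"fingers":{"type":"number"}}}},"newtons":{"type":"number"}},"required":["plan"]}

```bash
mkdir -p pics; cat > h.py <<'E'
import numpy as np, cv2
from scipy.spatial.transform import Rotation as R
from cell import *
def snap(c,fn=None):
    im=get_image(c)
    if fn: cv2.imwrite('pics/'+fn,im[...,::-1])
    return im
def ray(c,row,col):
    k=calibration(c); f=240/np.tan(np.radians(k['fov_y']/2))
    a=np.array(k['attitude'],float); M=R.from_rotvec(a).as_matrix() if a.size==3 else a.reshape(3,3)
    x,y=col-k['cx'],row-k['cy']
    if c=='wrist':
        r=np.hypot(x,y); t=r/f; d=np.array([np.sin(t)*x/max(r,1e-9),np.sin(t)*y/max(r,1e-9),np.cos(t)])
    else: d=np.array([x/f,y/f,1.]); d/=np.linalg.norm(d)
    return np.array(k['position']),M@d
def tri(rs):
    A=sum(np.eye(3)-np.outer(d,d) for p,d in rs); b=sum((np.eye(3)-np.outer(d,d))@p for p,d in rs)
    return np.linalg.solve(A,b)
def onz(c,row,col,z):
    p,d=ray(c,row,col); return p+d*(z-p[2])/d[2]
E
python3 - <<'E'
from h import *
a=snap('scene','a.png');b=snap('side','b.png')
print(observe()); print(calibration('scene'),calibration('side'))
for c in('scene','side'):
  for t in('box','lid_hinge','lid_edge','lid_press','clip_nose','mirror','carousel_rim','amber_jar','polish','perfume','ring_dish','tweezers','brush_pot'):
    print(c,t,[(round(q['conf'],2),int(q['at'][0]*480),int(q['at'][1]*640)) for q in landmark_of(t,c)][:4])
E
```

```text
{'clock': 0.1, 'joints': array([-1.31161929,  0.43513421,  0.02498348,  1.57399885, -0.01158623,
        1.13397071, -0.07509164]), 'dq': array([ 0.00022058, -0.00053195, -0.00036531, -0.00123995, -0.0008974 ,
        0.00127949,  0.00062655]), 'joint_efforts': array([ 3.94576957e-03, -6.69126678e+01,  9.88536291e-01, -3.15147114e+01,
       -6.03623036e-02,  3.74802807e-02,  5.13521786e-05]), 'position': array([0.2211176 , 0.5841285 , 0.24303821]), 'ee_rot': array([-5.65263966e-01, -3.09021247e+00,  2.13984067e-03]), 'force': array([ 0.31883008, -0.02486598, -0.95828025]), 'ft_torque': array([-0.07814648, -0.02106388, -0.03232671]), 'gripper_force': 0.0, 'width': 0.9971990899195894}
{'fov_y': 49.52093552017281, 'cx': 327.2148755139227, 'cy': 240.10555234970872, 'position': array([1.30717373, 0.13936957, 0.84473049]), 'attitude': array([-1.52816645, -1.99016368,  0.87487936])} {'fov_y': 43.28404715988269, 'cx': 315.01920324196686, 'cy': 236.79747684438289, 'position': array([ 0.01444467, -0.83964931,  0.94200419]), 'attitude': array([-2.25045942,  0.68772703, -0.26644914])}
scene box
[... 735 characters left out ...]
(0.31, 264, 250)]
side box [(0.84, 391, 254), (0.84, 140, 313), (0.74, 282, 328), (0.74, 296, 494)]
side lid_hinge [(0.95, 364, 377), (0.78, 111, 288), (0.71, 234, 333), (0.66, 277, 541)]
side lid_edge [(0.76, 178, 338), (0.73, 117, 333), (0.72, 344, 221), (0.57, 429, 401)]
side lid_press [(0.94, 412, 396), (0.86, 190, 335), (0.82, 266, 481), (0.69, 117, 325)]
side clip_nose [(0.66, 348, 216), (0.65, 432, 404), (0.54, 276, 316), (0.52, 261, 465)]
side mirror [(0.73, 210, 337)]
side carousel_rim [(0.34, 190, 337)]
side amber_jar [(0.75, 304, 380)]
side polish [(0.68, 271, 268)]
side perfume [(0.84, 238, 444)]
side ring_dish [(0.49, 282, 317)]
side tweezers [(0.71, 339, 326)]
side brush_pot []
```

View pics/a.png

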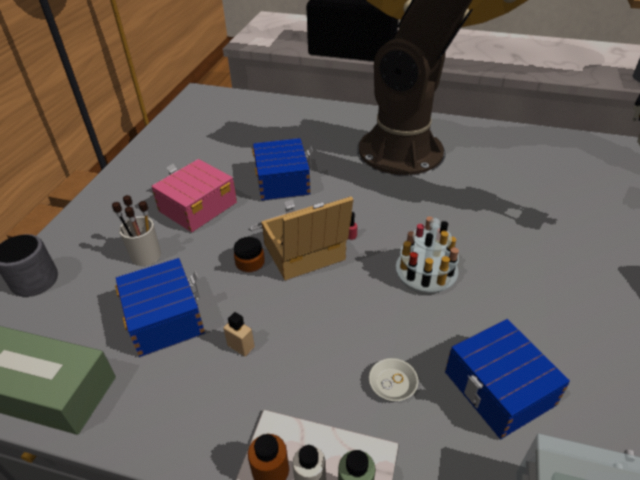

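View pics/b.png

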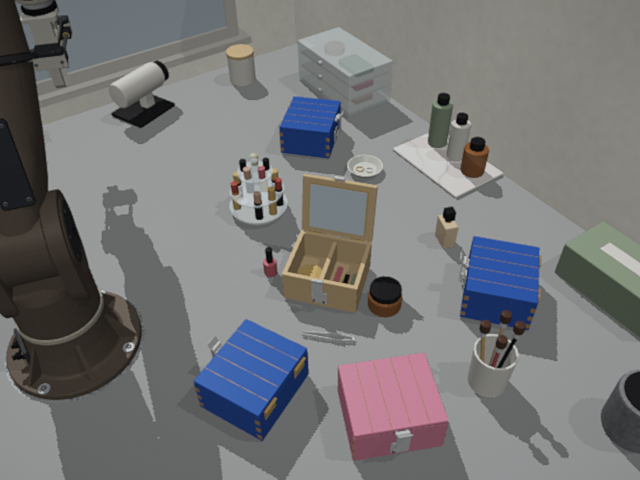

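In `a.png` the bamboo box is at about (row 237, col 307), and in `b.png` at (245, 330). It has natural wood, an open lid with a mirror and a chrome clip at side (290, 318). The blue boxes in the side view (390,254), (130,313) and (280,500), and the pink one (405,390), are look-alikes. I'll confirm the bamboo box in one enlarged crop.

```bash
python3 - <<'E'
from h import *
a=cv2.imread('pics/a.png')[190:290,240:370];b=cv2.imread('pics/b.png')[165:320,270:410]
A=cv2.resize(a,(400,308),interpolation=cv2.INTER_CUBIC);B=cv2.resize(b,(400,443),interpolation=cv2.INTER_CUBIC)
o=np.zeros((443,800,3),np.uint8);o[:308,:400]=A;o[:,400:]=B;cv2.imwrite('pics/c.png',o)
print('hinge',tri([ray('scene',245,317),ray('side',234,333)]))
print('edge?',tri([ray('scene',205,322),ray('side',178,338)]))
print('nose',tri([ray('scene',208,289),ray('side',276,316)]))
print('press',tri([ray('scene',220,318),ray('side',190,335)]))
print('box',onz('scene',253,303,0),onz('side',282,328,0))
print('jar',onz('scene',261,249,0),onz('side',304,380,0))
print('perf',onz('scene',345,240,0),onz('side',238,444,0))
print('polish',onz('side',271,268,0),'dish',onz('scene',382,390,0),'carousel',onz('scene',270,428,0),'tweez',onz('side',339,326,0))
E
```

```text
hinge [ 0.53128712 -0.09869399  0.07789209]
edge? [ 0.55183778 -0.08205502  0.20613134]
nose [ 0.43465259 -0.18874465  0.08784479]
press [ 0.5518616  -0.08389183  0.1724166 ]
box [ 0.4883315  -0.14812157  0.        ] [ 0.48623418 -0.14297582  0.        ]
jar [ 0.5447734  -0.26009745  0.        ] [ 0.53886816 -0.25080633  0.        ]
perf [ 0.76687692 -0.19168981  0.        ] [ 0.77303378 -0.18117723  0.        ]
polish [ 0.39886703 -0.04499559  0.        ] dish [0.77286056 0.10713325 0.        ] carousel [4.69419711e-01 1.39092654e-01 1.11022302e-16] tweez [ 0.4009001  -0.26085834  0.        ]
```

View pics/c.png

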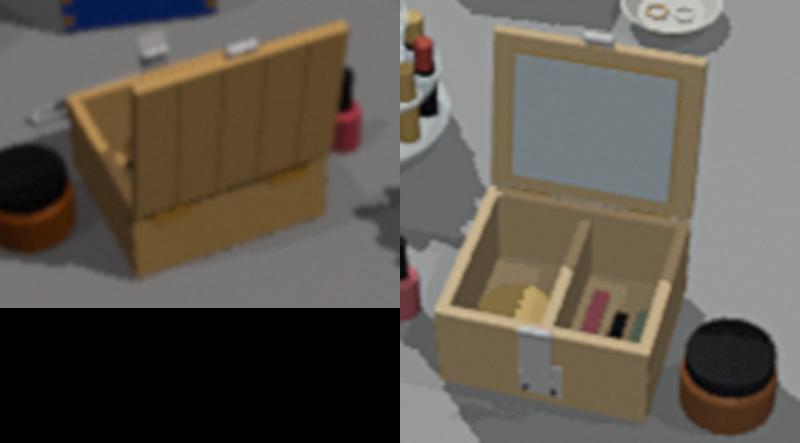

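Confirmed: the crop shows the bamboo box with its mirror, clip and catch bar. Its centre is about (0.487, -0.145), with +x at a yaw of about 43° and the lid at about 1.75 rad. I'll start the approach high, towards a point behind the lid.

>>> jog_arm(plan=[{"offset": [-0.3, -0.25, -0.35], "twist": [0, 0, 0], "fingers": -1}, {"offset": [-1, -0.82, -0.4], "twist": [0, 0, 0], "fingers": -1}, {"offset": [-1, -0.82, -0.4], "twist": [0, 0, 0], "fingers": -1}, {"offset": [-1, -0.82, -0.4], "twist": [0, 0, 0], "fingers": -1}, {"offset": [-1, -0.82, -0.4], "twist": [0, 0, 0], "fingers": -1}])

```text
clock: 2.02
position: [0.3194, 0.4148, 0.3045]
ee_rot: [0.571, 3.088, 0.001]
force: [-0.4, 0.0, -0.5]
width: 0.508
gripper_force: 0.0
```

>>> jog_arm(plan=[{"offset": [-1, -0.82, 0], "twist": [0, 0, 0], "fingers": -1}, {"offset": [-1, -0.82, 0], "twist": [0, 0, 0], "fingers": -1}, {"offset": [-1, -0.82, 0], "twist": [0, 0, 0], "fingers": -1}, {"offset": [-1, -0.82, 0], "twist": [0, 0, 0], "fingers": -1}])

```text
clock: 2.52
position: [0.4166, 0.2453, 0.3038]
ee_rot: [0.574, 3.088, -0.001]
force: [-0.3, -0.0, -0.4]
width: 0.073
gripper_force: 0.0
```

>>> jog_arm(plan=[{"offset": [-1, -0.82, 0], "twist": [0, 0, 0.32], "fingers": -1}, {"offset": [-1, -0.82, 0], "twist": [0, 0, 0.32], "fingers": -1}, {"offset": [-1, -0.82, 0], "twist": [0, 0, 0.32], "fingers": -1}, {"offset": [-1, -0.82, 0], "twist": [0, 0, 0.32], "fingers": -1}, {"offset": [-1, -0.82, 0], "twist": [0, 0, 0.32], "fingers": -1}, {"offset": [-1, -0.82, 0], "twist": [0, 0, 0.32], "fingers": -1}, {"offset": [-1, -0.82, 0], "twist": [0, 0, 0.32], "fingers": -1}, {"offset": [-1, -0.82, 0], "twist": [0, 0, 0.32], "fingers": -1}, {"offset": [-1, -0.82, 0], "twist": [0, 0, 0.32], "fingers": -1}, {"offset": [-1, -0.82, 0], "twist": [0, 0, 0.32], "fingers": -1}, {"offset": [-1, -0.82, 0], "twist": [0, 0, 0.32], "fingers": -1}, {"offset": [-1, -0.82, 0], "twist": [0, 0, 0.32], "fingers": -1}])

```text
clock: 4.03
position: [0.5115, 0.0824, 0.3034]
ee_rot: [-2.91, -1.184, 0.0]
force: [0.1, 0.0, 0.5]
width: 0.006
gripper_force: 0.0
```

```bash
python3 - <<'E'
from h import *
o=observe();print(o['position'],R.from_rotvec(o['ee_rot']).as_matrix().round(3).tolist())
f=[onz('side',274.2,283.3,.075),onz('side',288,361,.075)]; r=[onz('scene',277.7,285.5,0.003),onz('scene',258.9,345.6,0.003)]
for n,(p,q) in dict(front=f,rear=r).items():
    d=(p-q if n=='front' else q-p); print(n,p,q,'len',np.linalg.norm(d),'yaw',np.degrees(np.arctan2(d[1],d[0]))-90)
print('lid L/R',tri([ray('side',174.8,303.3),ray('scene',201.4,352.8)]),tri([ray('side',186.7,376.8),ray('scene',218.6,283.2)]))
snap('wrist','d.png')
for t in('lid_hinge','lid_edge','lid_press','box'):
    for q in landmark_of(t,'wrist')[:3]:
        a=q['at'];z={'lid_hinge':.075,'lid_edge':.203,'lid_press':.178,'box':0}[t]
        print(t,round(q['conf'],2),int(a[0]*480),int(a[1]*640),onz('wrist',a[0]*480,a[1]*640,z))
E
```

```text
[0.51149572 0.0823681  0.30342425] [[0.716, 0.698, -0.0], [0.698, -0.716, -0.0], [-0.0, -0.0, -1.0]]
front [ 0.38853449 -0.13249859  0.075     ] [ 0.49161134 -0.24641444  0.075     ] len 0.15362831139513616 yaw 42.14039694492163
rear [ 0.57564409 -0.1615028   0.003     ] [ 0.4849966  -0.04712894  0.003     ] len 0.14593953587513242 yaw 38.39873413729012
lid L/R [ 0.50953392 -0.02735468  0.1956263 ] [ 0.60205879 -0.14325441  0.20083725]
lid_hinge 0.9 305 446 [ 0.53568686 -0.1066049   0.075     ]
lid_hinge 0.56 459 489 [ 0.41535715 -0.41456222  0.075     ]
lid_edge 0.94 343 498 [ 0.5566552  -0.08901759  0.203     ]
lid_edge 0.64 319 611 [ 0.65698778 -0.17764469  0.203     ]
lid_press 0.88 328 486 [ 0.55617973 -0.08955302  0.178     ]
lid_press 0.61 315 619 [ 0.67779803 -0.21835957  0.178     ]
box 0.87 445 477 [ 0.39143526 -0.46077103  0.        ]
box 0.69 294 603 [ 7.39990203e-01 -3.75018733e-01  5.55111512e-17]
```

View pics/d.png

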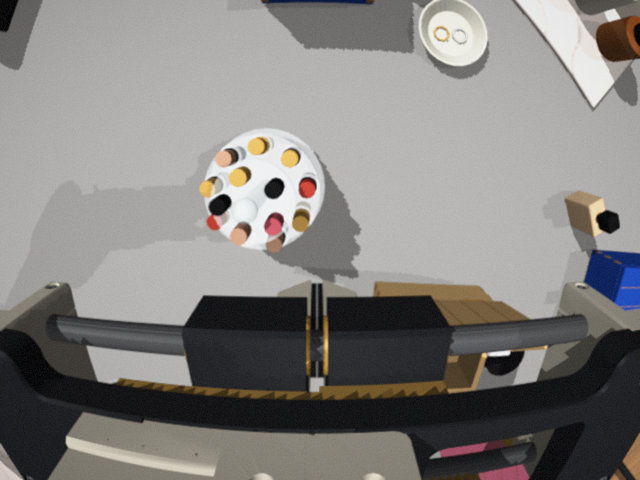

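>>> jog_arm(plan=[{"offset": [-0.1, 0.4, 0], "twist": [0, 0, 0], "fingers": -1}, {"offset": [-0.19, 0.8, 0], "twist": [0, 0, 0], "fingers": -1}, {"offset": [-0.19, 1, 0], "twist": [0, 0, 0], "fingers": -1}, {"offset": [-0.19, 1, 0.36], "twist": [0, 0, 0], "fingers": -1}, {"offset": [-0.19, 1, 0.72], "twist": [0, 0, 0], "fingers": -1}, {"offset": [-0.19, 1, 0.72], "twist": [0, 0, 0], "fingers": -1}, {"offset": [-0.19, 1, 0.72], "twist": [0, 0, 0], "fingers": -1}])

```text
clock: 5.15
position: [0.5963, -0.0478, 0.1976]
ee_rot: [2.911, 1.178, 0.003]
force: [0.5, -0.4, 0.4]
width: 0.006
gripper_force: 0.0
```

```bash
python3 - <<'E'
from h import *
o=observe();print(o['position'],o['force'])
a=snap('scene')[130:330,200:460];b=snap('side')[120:320,230:440]
O=np.zeros((400,800,3),np.uint8);O[:308,:400]=cv2.resize(a,(400,308));O[:381,400:]=cv2.resize(b,(400,381));cv2.imwrite('pics/e.png',O[...,::-1])
E
```

```text
[ 0.596341   -0.0478014   0.19761955] [ 0.51492383 -0.42150849  0.36287722]
```

View pics/e.png

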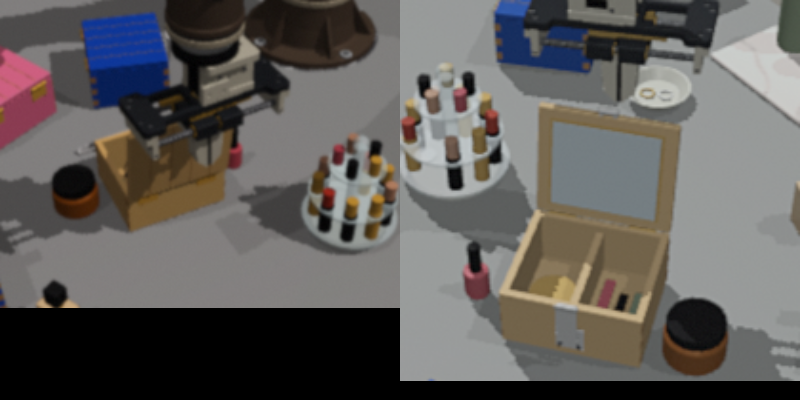

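The fingers stand behind the lid, centred on the catch bar, with the bystanders clear. Next is a slow arc push to about 45°.

>>> jog_arm(plan=[{"offset": [-0.08, 0, 0], "twist": [0, 0, 0], "fingers": -1}, {"offset": [-0.16, -0.005, 0], "twist": [0, 0, 0], "fingers": -1}, {"offset": [-0.23, -0.01, 0], "twist": [0, 0, 0], "fingers": -1}, {"offset": [-0.29, -0.01, 0], "twist": [0, 0, 0], "fingers": -1}, {"offset": [-0.35, -0.013, -0.01], "twist": [0, 0, 0], "fingers": -1}, {"offset": [-0.42, -0.016, -0.02], "twist": [0, 0, 0], "fingers": -1}, {"offset": [-0.47, -0.018, -0.02], "twist": [0, 0, 0], "fingers": -1}, {"offset": [-0.52, -0.02, -0.02], "twist": [0, 0, 0], "fingers": -1}, {"offset": [-0.57, -0.022, -0.02], "twist": [0, 0, 0], "fingers": -1}, {"offset": [-0.615, -0.023, -0.02], "twist": [0, 0, 0], "fingers": -1}, {"offset": [-0.66, -0.025, -0.01], "twist": [0, 0, 0], "fingers": -1}, {"offset": [-0.71, -0.027, 0], "twist": [0, 0, 0], "fingers": -1}, {"offset": [-0.755, -0.029, 0.015], "twist": [0, 0, 0], "fingers": -1}, {"offset": [-0.8, -0.03, 0.035], "twist": [0, 0, 0], "fingers": -1}, {"offset": [-0.85, -0.032, 0.06], "twist": [0, 0, 0], "fingers": -1}, {"offset": [-0.89, -0.034, 0.085], "twist": [0, 0, 0], "fingers": -1}, {"offset": [-0.925, -0.035, 0.11], "twist": [0, 0, 0], "fingers": -1}, {"offset": [-0.96, -0.036, 0.138], "twist": [0, 0, 0], "fingers": -1}])

```text
clock: 7.5
position: [0.4878, -0.144, 0.1748]
ee_rot: [2.912, 1.178, -0.0]
force: [0.2, 1.6, 0.9]
width: 0.003
gripper_force: 0.6
```

```bash
python3 - <<'E'
from h import *
o=observe();print(o['position'],o['force'])
a=snap('scene')[130:330,200:460];b=snap('side')[120:320,230:440]
O=np.zeros((400,800,3),np.uint8);O[:308,:400]=cv2.resize(a,(400,308));O[:381,400:]=cv2.resize(b,(400,381));cv2.imwrite('pics/f.png',O[...,::-1])
E
```

```text
[ 0.48781753 -0.14403671  0.17476506] [0.24838054 1.59216053 0.8743724 ]
```

View pics/f.png

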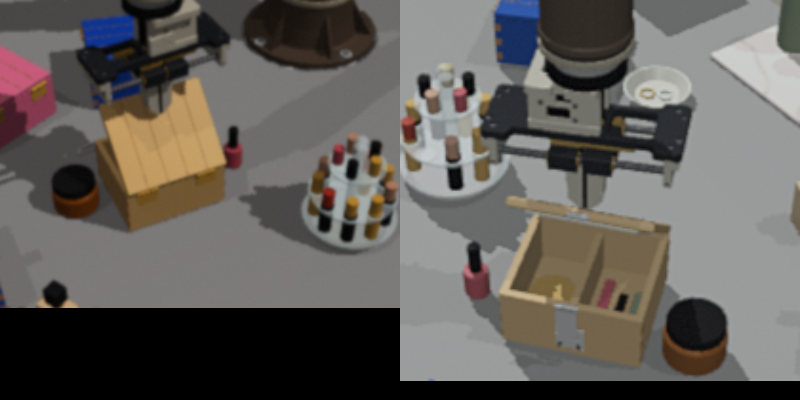

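The lid is at about 45° with the fingertips on its outer face, and the box hasn't moved. I'll continue down to about 8°.

>>> jog_arm(plan=[{"offset": [-0.035, 0, 0.035], "twist": [0, 0, 0], "fingers": -1}, {"offset": [-0.07, 0, 0.07], "twist": [0, 0, 0], "fingers": -1}, {"offset": [-0.1, 0, 0.105], "twist": [0, 0, 0], "fingers": -1}, {"offset": [-0.13, 0, 0.141], "twist": [0, 0, 0], "fingers": -1}, {"offset": [-0.155, 0, 0.18], "twist": [0, 0, 0], "fingers": -1}, {"offset": [-0.175, -0.005, 0.215], "twist": [0, 0, 0], "fingers": -1}, {"offset": [-0.195, -0.007, 0.253], "twist": [0, 0, 0], "fingers": -1}, {"offset": [-0.21, -0.007, 0.285], "twist": [0, 0, 0], "fingers": -1}, {"offset": [-0.222, -0.008, 0.318], "twist": [0, 0, 0], "fingers": -1}, {"offset": [-0.232, -0.008, 0.348], "twist": [0, 0, 0], "fingers": -1}, {"offset": [-0.24, -0.008, 0.375], "twist": [0, 0, 0], "fingers": -1}, {"offset": [-0.245, -0.008, 0.395], "twist": [0, 0, 0], "fingers": -1}, {"offset": [-0.245, -0.008, 0.395], "twist": [0, 0, 0], "fingers": -1}])

```text
clock: 9.22
position: [0.4606, -0.1685, 0.1155]
ee_rot: [-2.912, -1.178, 0.001]
force: [-0.3, -0.2, 0.5]
width: 0.004
gripper_force: 0.0
```

>>> jog_arm(plan=[{"offset": [-0.003, 0, 0.02], "twist": [0, 0, 0], "fingers": -1}, {"offset": [-0.005, 0, 0.04], "twist": [0, 0, 0], "fingers": -1}, {"offset": [-0.005, 0, 0.05], "twist": [0, 0, 0], "fingers": -1}, {"offset": [-0.005, 0, 0.06], "twist": [0, 0, 0], "fingers": -1}, {"offset": [-0.005, 0, 0.06], "twist": [0, 0, 0], "fingers": -1}])

```text
clock: 9.85
position: [0.4603, -0.169, 0.1066]
ee_rot: [2.912, 1.178, -0.0]
force: [-0.6, -0.4, 0.2]
width: 0.008
gripper_force: 0.2
```

>>> jog_arm(plan=[{"offset": [0, 0, 0.02], "twist": [0, 0, 0], "fingers": -1}, {"offset": [0, 0, 0.04], "twist": [0, 0, 0], "fingers": -1}, {"offset": [0, 0, 0.05], "twist": [0, 0, 0], "fingers": -1}, {"offset": [0, 0, 0.05], "twist": [0, 0, 0], "fingers": -1}])

```text
clock: 10.35
position: [0.4606, -0.169, 0.1013]
ee_rot: [-2.911, -1.177, -0.004]
force: [-10.5, 4.5, 42.7]
width: 0.007
gripper_force: 21.5
```

```bash
python3 - <<'E'
from h import *
o=observe();print(o['position'],o['force'],o['ft_torque'])
a=snap('scene')[150:300,220:400];b=snap('side')[180:320,270:410]
O=np.zeros((400,800,3),np.uint8);O[:333,:400]=cv2.resize(a,(400,333));O[:,400:]=cv2.resize(b,(400,400));cv2.imwrite('pics/g.png',O[...,::-1])
E
```

```text
[ 0.46061216 -0.16901097  0.10134599] [-10.54846079   4.5086314   42.70641153] [0.90466683 2.68015065 0.0440896 ]
```

View pics/g.png

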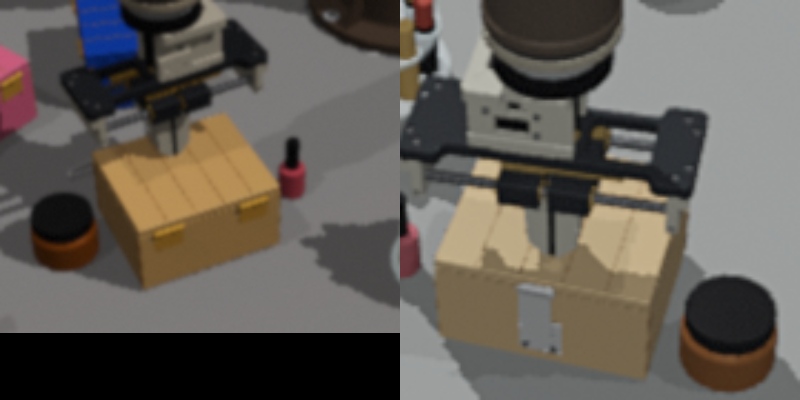

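The lid is flat on the rim with the clip over its front edge (crop pixel 535, 290). It took 43 N of press at the shut height, so it has clearly snapped. I'll retreat straight up.

>>> jog_arm(plan=[{"offset": [0, 0, -0.1], "twist": [0, 0, 0], "fingers": -1}, {"offset": [0, 0, -0.4], "twist": [0, 0, 0], "fingers": -1}, {"offset": [0, 0, -0.8], "twist": [0, 0, 0], "fingers": -1}, {"offset": [0, 0, -1], "twist": [0, 0, 0], "fingers": -1}, {"offset": [0, 0, -1], "twist": [0, 0, 0], "fingers": -1}, {"offset": [0, 0, -1], "twist": [0, 0, 0], "fingers": -1}])

```text
clock: 11.2
position: [0.46, -0.1684, 0.2485]
ee_rot: [-2.911, -1.179, 0.001]
force: [0.0, 0.4, -1.2]
width: 0.002
gripper_force: 0.0
```

```bash
python3 - <<'E'
from h import *
o=observe();print(o['position'],o['force'])
a=snap('scene')[150:300,220:400];b=snap('side')[180:320,270:410]
O=np.zeros((400,800,3),np.uint8);O[:333,:400]=cv2.resize(a,(400,333));O[:,400:]=cv2.resize(b,(400,400));cv2.imwrite('pics/i.png',O[...,::-1])
E
```

```text
[ 0.45996618 -0.16843599  0.24847674] [ 0.04609429  0.44931627 -1.17988552]
```

View pics/i.png

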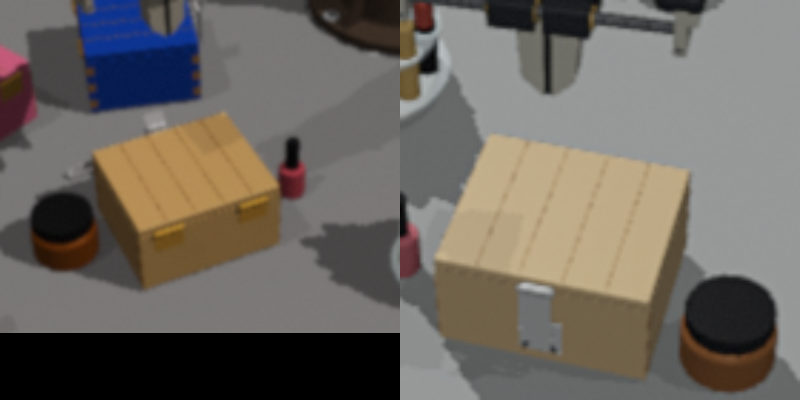

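The lid stays flat and shut with the clip upright over its edge (crop pixel 535, 290). The box and its neighbours are where they were, and the arm is clear.

```bash
python3 -c "from cell import sign_off; print(sign_off())"
```

```text
the job is handed in; nothing more can be done
None
```

The bamboo box is shut and its clip appears latched over the lid; the box and the objects near it look unmoved, the arm is clear, and I handed the job in at about 11 s, with no verdict returned.

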